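Set the stencil-painting place for the next group

ROBOT

A 6-joint arm with a two-finger parallel gripper is mounted at the origin on the work surface. World frame = base frame: x ahead of the robot, y to its left, z up, the work surface at z = 0. Lengths are in mm, angles in rad, forces in N, time in s.
With the tool pointing down it reaches from about 350 to 850 mm from the base axis. Payload 8.1 kg.
Tool frame: the origin (TCP) lies at the centre of the arm's flange, where the gripper is bolted on; the fingertips stand 186 mm ahead of it and the grasp point (between the pads) lies 167 mm ahead of it; x points along the fingers, y is the direction in which the jaws open and shut, and the axes are right-handed (so a half turn about x gives the same grasp; the last joint's range is limited). The gripper opens to 93 mm and grips with 3 to 60 N. Pads are 15 mm wide; open, the fingers measure 128 mm over their backs; the gripper's body (75 mm by 188 mm) begins 65 mm behind the grasp point.
Start: joints at [1.181, 0.13, 1.488, -0, 1.523, -0.085], TCP at [180.04, 572.357, 404.735] pointing down, gripper open.
Joint ranges: [-2.96, 2.96], [-0.89, 2.26], [0.02, 2.5], [-1.34, 4.48], [0, 2.73], [-2.66, 2.66]. Speed limits (rad/s): [2.39, 2.39, 2.79, 3.14, 3.14, 3.14].

INTERFACE

Orientations are given as a 3x3 rotation matrix whose columns are the frame's x, y, z axes.
In Python, from rig import robot gives the robot as it stands. The module is installed in compiled form; this text tells all that it offers.
- The arm moves only by the shell command python3 -m crank 'ROWS'. ROWS is JSON, one flat list of numbers, 5 for each row, row after row: the shift along the tool's x, y, z in cm, then the turn about the tool's x in rad, then the opening, from 0 (shut) to 1 (fully open). In form: [dx, dy, dz, yaw, claw, dx, dy, dz, yaw, claw, ...]. A call has 1 to 12 rows; each row is the pose to reach, as a shift and turn from the pose commanded when the call began, along the tool's axes at that moment; what a row does not reach only later rows make up. A row lasts 1/10 s, in which the tool goes at most 50 mm and 8.59 degrees, less where a joint would pass 70% of its speed; a pose out of reach is approached as far as the arm can. A call with a gripper value outside its range is refused whole. The fingers move at their own pace and stop on an object; the grip force is fixed at half the most. Time passes only in rows, so rows that repeat a pose let the fingers close. It gives the time, the measured TCP pose, the force and the opening at its end, in the units of the state.
- robot.get_obs(): the state, without advancing time (a new reading comes with each control period).
- robot.get_image(name): name is "scene" or "side" or "wrist"; returns (picture, depth): 420x560x3 uint8, red, green, blue; 420x560 float32, mm along the optical axis (not along the pixel's ray), 0 where there is no reading.
- robot.camera_params(name): a dict with "fov_y" (degrees; the focal length in pixels is half the picture's height over the tangent of half this angle, whatever the lens; pixels are square), "cx", "cy" (the principal point, pixels), "rvec" (rotation vector, rad) and "tvec" (3), from world to camera coordinates, as OpenCV has them. Camera axes: x right, y down, z forward; pixel columns grow to the right and rows downward; lengths in mm; the calibration is good to about 2 mm. A picture is of the moment at which its call begins: read the wrist's pose just before it. camera_params takes no time and is no camera call; for the wrist camera it gives the pose at the moment of the call.
- robot.job_done(): hands the job in, once; it reports no verdict.
The state is a dict: "time_s": time; "joints": joint angles; "joint_vel": joint speeds; "effort": joint torques, N m; "eef_pos": TCP position; "eef_rot": TCP orientation; "wrist_force": force on the tool from outside, world axes, zero at the start; "moment": the same for the moment, N m; "width": finger opening in mm.
Only numpy, scipy, OpenCV 4.12 (cv2) and the standard library are available. Lean on these libraries where they do the work, as an engineer would, in place of code of your own. Each camera call takes 0.05 s, during which the arm holds its last target.

TASK

Get the stencil-painting place ready for the next group: the blue and red paint pots are standing on each other's coasters, so swap them until each stands upright and fully on the coaster of its own colour. Stand every foam dabber that is lying on the table upright on its foam head, wholly on the pale palette mat; with its ball knob pinched lightly and its head kept pressed on the table, it swings upright in the fingers. Let go of everything and leave the nail board and the bead box where they are.

Things in the scene. Friction and masses are not known exactly. Their poses are not given: they have to be found in the camera images.
- mat: pale palette mat, white with a grey middle, fixed to the table: 110 mm along its own x, 270 mm along its own y, 3 mm thick, no rim, z up. Origin at the centre of its underside (on the table). All four dabbers fit in a row along its y, 64 mm apart
- coaster_blue: flat blue disc fixed to the table, 90 mm diameter, 3 mm thick, origin at the centre of its underside
- coaster_red: flat red disc fixed to the table, 90 mm diameter, 3 mm thick, origin at the centre of its underside
- pot_blue: closed round paint pot, white with a blue band and blue lid, starting upright on the red coaster: 54 mm diameter, 66 mm tall (the lid is its top 16 mm, no wider), 175 to 350 g. Origin at the centre of its underside, z up through the lid
- pot_red: closed round paint pot, white with a red band and red lid, starting upright on the blue coaster: 54 mm diameter, 66 mm tall (the lid is its top 16 mm, no wider), 175 to 350 g. Origin at the centre of its underside, z up through the lid
- dabber_1: foam dabber, 180 g, most of it in the square head 44 x 44 mm, 45 mm long (dark grey foam, wood back), 14 mm round stem, green ball knob of 26 mm diameter at the end. Origin: centre of the foam end face; x along the middle line; knob centre at x = 122 mm. Starts lying on a side of the head, stem level 22 mm up. Pinched lightly (20 N) by the knob it turns between the fingers, held hard it does not. 3 or 4 present (None: absent)
- dabber_2: foam dabber, 180 g, most of it in the square head 44 x 44 mm, 45 mm long (dark grey foam, wood back), 14 mm round stem, green ball knob of 26 mm diameter at the end. Origin: centre of the foam end face; x along the middle line; knob centre at x = 122 mm. Starts lying on a side of the head, stem level 22 mm up. Pinched lightly (20 N) by the knob it turns between the fingers, held hard it does not. 3 or 4 present (None: absent)
- dabber_3: foam dabber, 180 g, most of it in the square head 44 x 44 mm, 45 mm long (dark grey foam, wood back), 14 mm round stem, green ball knob of 26 mm diameter at the end. Origin: centre of the foam end face; x along the middle line; knob centre at x = 122 mm. Starts lying on a side of the head, stem level 22 mm up. Pinched lightly (20 N) by the knob it turns between the fingers, held hard it does not. 3 or 4 present (None: absent)
- dabber_4: foam dabber, 180 g, most of it in the square head 44 x 44 mm, 45 mm long (dark grey foam, wood back), 14 mm round stem, green ball knob of 26 mm diameter at the end. Origin: centre of the foam end face; x along the middle line; knob centre at x = 122 mm. Starts lying on a side of the head, stem level 22 mm up. Pinched lightly (20 N) by the knob it turns between the fingers, held hard it does not. 3 or 4 present (None: absent)
- nail_board: bystander: white board 120 x 120 x 18 mm with a ring of nails 16 mm tall; origin at the centre of its underside
- bead_box: bystander: clear open box 100 x 140 x 60 mm with coloured balls; origin at the centre of its underside
Things that resemble listed ones, but are neither listed nor needed, are in the scene too. What is shaped like the dabber_3 but pink or yellow is not meant.

How it is judged (in metres and radians):
At the end, for the whole second after the job is handed in: Each pot upright (within 7 degrees) on the coaster of its own colour, its centre within 20 mm of the coaster's centre; every dabber present upright on its foam face (within 7 degrees) on the mat, the middle of its face at least 18 mm inside the mat's edges; all at rest and released (angle between each of dabber_1, dabber_2, dabber_3, dabber_4's own x axis and vertical below 0.12 rad and height (world z) of each of dabber_1, dabber_2, dabber_3, dabber_4 below 0.012 m and linear speed of each of dabber_1, dabber_2, dabber_3, dabber_4, pot_blue, pot_red below 0.03 m/s and x of dabber_1 in the frame of mat between -0.037 and 0.037 m and y of dabber_1 in the frame of mat between -0.117 and 0.117 m and x of dabber_2 in the frame of mat between -0.037 and 0.037 m and y of dabber_2 in the frame of mat between -0.117 and 0.117 m and x of dabber_3 in the frame of mat between -0.037 and 0.037 m and y of dabber_3 in the frame of mat between -0.117 and 0.117 m and x of dabber_4 in the frame of mat between -0.037 and 0.037 m and y of dabber_4 in the frame of mat between -0.117 and 0.117 m and angle between each of pot_blue, pot_red's own z axis and vertical below 0.12 rad and height (world z) of each of pot_blue, pot_red below 0.01 m and horizontal distance between pot_blue and coaster_blue below 0.02 m and horizontal distance between pot_red and coaster_red below 0.02 m); the robot touches nothing.
It fails at once if the nail board or bead box is moved by more than 40 mm (distance of any of nail_board, bead_box from where it was at the start of the episode above 0.04 m).
Of dabber_1, dabber_2, dabber_3, dabber_4 only 3 to 4 are there at a start; the rules pass over those that are not, and their reading is None.
At some moment in a run one of dabber_1, dabber_2, dabber_3, dabber_4, pot_blue, pot_red may be knocked a few centimetres aside while the robot is not near it.
Once in a run the grip may slacken for a moment while it holds something.
It also fails if it takes over 210 s, if anything falls off the work surface, if the arm or the gripper's body presses on something with over 40 N, if the wrist force passes 120 N, or if a joint passes its speed limit or range.

## Working session

There is one attempt and no reset: what is moved stays moved. The work goes in short steps, Python scripts to look and compute and a shell command to move; the robot and the scene stay as the last step left them, time stands still between calls to the robot, and variables do not carry over. Pictures are saved under pics/ and viewed, and the job is handed in when it is done.

```bash
mkdir -p pics; cat > h.py <<'E'
import numpy as np, cv2
from rig import robot
def snap(n,f):
    p=robot.camera_params(n); im,d=robot.get_image(n); cv2.imwrite('pics/'+f+'.png',im[:,:,::-1]); np.savez(''+f+'.npz',im=im,d=d,**{k:np.array(v) for k,v in p.items()})
def load(f): return dict(np.load(''+f+'.npz'))
def foc(c): return 210/np.tan(np.radians(float(c['fov_y']))/2)
def px(c,u,v,z=None):
    R,_=cv2.Rodrigues(c['rvec']); t=c['tvec'].reshape(3); F=foc(c)
    r=np.array([(u-c['cx'])/F,(v-c['cy'])/F,1.0]); 
    if z is None: return R.T@(r*c['d'][int(v),int(u)]-t)
    o=-R.T@t; w=R.T@r; return o+w*(z-o[2])/w[2]
def cloud(c):
    R,_=cv2.Rodrigues(c['rvec']); t=c['tvec'].reshape(3); F=foc(c)
    v,u=np.mgrid[0:420,0:560]; d=c['d']
    P=np.stack([(u-c['cx'])/F*d,(v-c['cy'])/F*d,d],-1)-t
    return P@R
E
python3 - <<'E'
from h import *
np.set_printoptions(precision=3,suppress=True)
for n in ['scene','side','wrist']:
    snap(n,n+'0'); p=robot.camera_params(n); print(n,p)
print(robot.get_obs())
E
```

```text
scene {'fov_y': 49.80788202839016, 'cx': 283.954933252116, 'cy': 204.9662961832514, 'rvec': array([ 0.974,  2.241, -1.247]), 'tvec': array([ 369.607, -187.477, 1544.452])}
side {'fov_y': 44.48792650573499, 'cx': 285.7132683988523, 'cy': 213.4415576245272, 'rvec': array([ 2.32 , -0.265,  0.128]), 'tvec': array([-571.422,  148.293, 1491.992])}
wrist {'fov_y': 67.33147489641449, 'cx': 282.60599454040675, 'cy': 205.430750018508, 'rvec': array([-2.334, -1.711, -0.249]), 'tvec': array([-599.901,  -33.243,  391.906])}
{'time_s': 0.15, 'joints': array([ 1.181,  0.131,  1.489, -0.   ,  1.523, -0.085]), 'joint_vel': array([-0.   , -0.002, -0.004, -0.   , -0.002,  0.   ]), 'effort': array([ -0.   , -56.048, -49.233,   0.077,   0.031,  -0.   ]), 'eef_pos': array([179.981, 572.202, 403.932]), 'eef_rot': array([[-0.001,  0.3  ,  0.954],
       [-0.001,  0.954, -0.3  ],
       [-1.   , -0.001, -0.   ]]), 'wrist_force': array([-0.451,  0.034, -0.574]), 'moment': array([-0.062, -0.008, -0.023]), 'width': 93.0955950568653}
```

View pics/scene0.png

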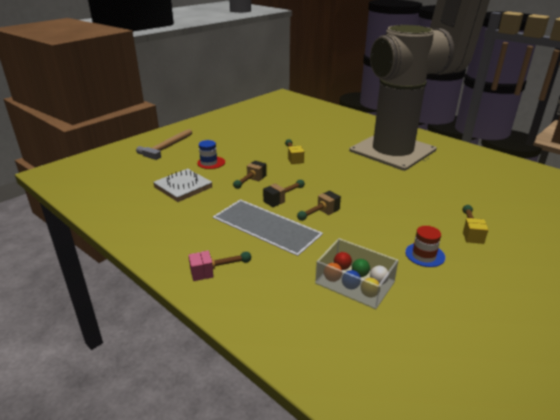

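View pics/side0.png

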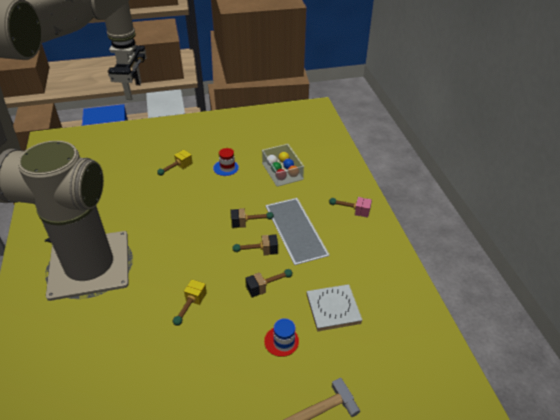

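View pics/wrist0.png

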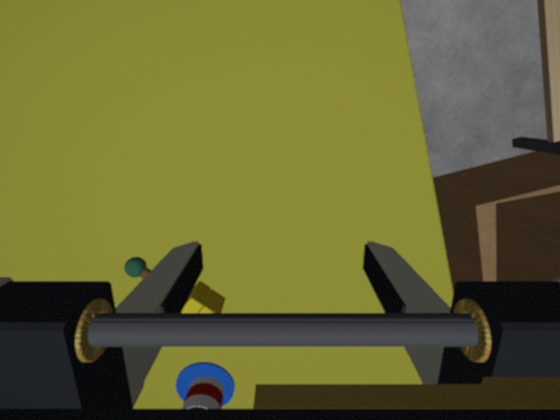

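Three dark-headed dabbers with a wood back lie near the mat: scene px (252,173), (285,193) and (322,205). The two yellow ones and the pink one are lookalikes. Next come enlarged crops and positions from the depth data.

```bash
python3 - <<'E'
from h import *
np.set_printoptions(precision=0,suppress=True)
a=cv2.imread('pics/side0.png')
c=cv2.resize(a[130:370,150:400],None,fx=2.4,fy=2.4,interpolation=cv2.INTER_CUBIC)
cv2.imwrite('pics/side0c.png',np.clip(c*1.4,0,255).astype('uint8'))
import h
for n in ['scene0','side0']:
    c=load(n); P=cloud(c); ok=(c['d']>0)
    hsv=cv2.cvtColor(c['im'],cv2.COLOR_RGB2HSV); H,S,V=[hsv[...,i].astype(int) for i in range(3)]
    ontab=ok&(P[...,0]>150)&(P[...,0]<1300)&(abs(P[...,1])<900)
    print(n,'table z',np.median(P[...,2][ontab&(abs(P[...,2])<15)]))
    def comps(m,name,mn=25):
        k,l,s,ce=cv2.connectedComponentsWithStats(m.astype('uint8'))
        for i in range(1,k):
            if s[i,4]>=mn:
                q=P[l==i]; print(name,ce[i],s[i,4],'mean',q.mean(0),'med',np.median(q,0),'min',np.percentile(q,3,0),'max',np.percentile(q,97,0))
    above=ontab&(P[...,2]>8)&(P[...,2]<120)
    comps(above,'obj')
    comps(ontab&(S>120)&(H>100)&(H<130)&(P[...,2]<12),'bluecoaster')
    comps(ontab&(S>120)&((H<8)|(H>172))&(P[...,2]<12),'redcoaster')
    comps(ontab&(S<60)&(V>50)&(P[...,2]<12),'mat',200)
    comps(ontab&(S>80)&(H>60)&(H<95)&(V>20)&(P[...,2]>5)&(P[...,2]<60),'knob',8)
    comps(ontab&(V<45)&(P[...,2]>8)&(P[...,2]<60),'foam',20)
E
```

```text
scene0 table z 0.9733176073309917
obj [162. 144.] 469 mean [ 534. -566.   20.] med [ 547. -570.   21.] min [ 407. -599.    9.] max [ 614. -519.   29.]
obj [294. 152.] 292 mean [ 291. -189.   32.] med [ 297. -177.   32.] min [ 237. -267.   10.] max [ 320. -156.   46.]
obj [207. 152.] 402 mean [ 503. -366.   46.] med [ 505. -363.   48.] min [ 475. -395.   11.] max [ 520. -351.   71.]
obj [251. 172.] 420 mean [ 485. -185.   31.] med [ 474. -181.   31.] min [ 436. -214.   11.] max [ 562. -167.   46.]
obj [182. 183.] 1027 mean [ 652. -299.   19.] med [ 654. -296.   19.] min [ 590. -364.   10.] max [ 706. -247.   32.]
obj [279. 192.] 503 mean [512. -50.  31.] med [525. -47.  30.] min [428. -77.  11.] max [549. -35.  46.]
obj [322. 204.] 559 mean [483.  78.  32.] med [473.  76.  31.] min [434.  55.  12.] max [560.  98.  46.]
obj [473. 226.] 602 mean [308. 408.  32.] med [320. 414.  33.] min [232. 355.  11.] max [341. 442.  46.]
obj [426. 242.] 808 mean [473. 366.  49.] med [478. 367.  53.] min [442. 340.  11.] max [488. 387.  71.]
obj [356. 271.] 3576 mean [651. 302.  40.] med [648. 303.  4
[... 3787 characters left out ...]
.  51.  22.] max [556.  64.  37.]
knob [236. 248.] 35 mean [425. -56.  30.] med [424. -56.  31.] min [416. -62.  23.] max [433. -50.  36.]
knob [288. 273.] 37 mean [ 550. -183.   30.] med [ 550. -182.   31.] min [ 544. -190.   23.] max [ 558. -175.   38.]
knob [177. 320.] 54 mean [ 235. -272.   30.] med [ 235. -272.   31.] min [ 227. -280.   21.] max [ 244. -263.   35.]
foam [235. 222.] 57 mean [440.  54.  25.] med [439.  55.  24.] min [429.  50.  11.] max [451.  59.  41.]
foam [273. 249.] 55 mean [529. -80.  26.] med [529. -80.  26.] min [521. -84.   9.] max [538. -75.  43.]
foam [253. 289.] 106 mean [ 444. -216.   28.] med [ 443. -219.   29.] min [ 430. -224.   10.] max [ 460. -192.   43.]
```

View pics/side0c.png

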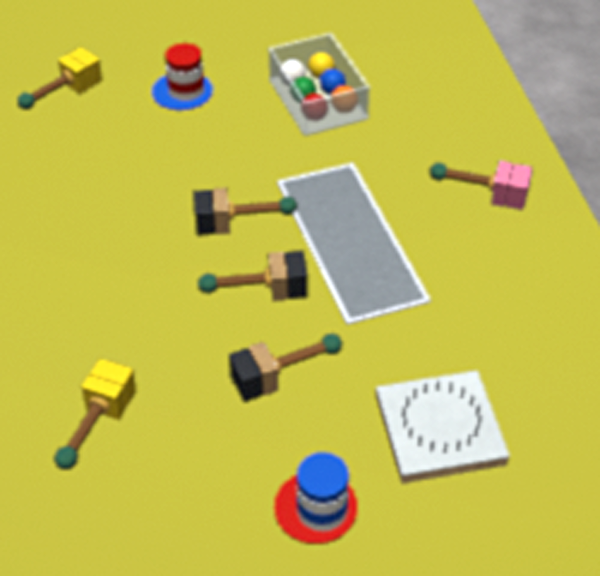

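```bash
cat >> h.py <<'E'
def pots(n):
    c=load(n); P=cloud(c); ok=c['d']>0
    for nm,x,y in [('N',None,None)]:
        m=ok&(P[...,2]>64)&(P[...,2]<76)&(P[...,0]>200)&(P[...,0]<800)&(abs(P[...,1])<600)
        k,l,s,ce=cv2.connectedComponentsWithStats(m.astype('uint8'))
        for i in range(1,k):
            if s[i,4]>25:
                q=P[l==i]; cc,r=cv2.minEnclosingCircle(q[:,:2].astype('float32')); print(n,'top',q.mean(0),cc,r)
def circ(n,x,y,pred):
    pass
E
python3 - <<'E'
from h import *
np.set_printoptions(precision=1,suppress=True)
for n in ['scene0','side0']: pots(n)
# coaster outline: circle fit; mat: minAreaRect of boundary
for n in ['scene0','side0']:
    c=load(n); P=cloud(c); ok=c['d']>0
    hsv=cv2.cvtColor(c['im'],cv2.COLOR_RGB2HSV); H,S,V=[hsv[...,i].astype(int) for i in range(3)]
    R,_=cv2.Rodrigues(c['rvec'])
    def ray(m,z):
        cs,_=cv2.findContours(m.astype('uint8'),cv2.RETR_EXTERNAL,cv2.CHAIN_APPROX_NONE)
        q=max(cs,key=cv2.contourArea)[:,0]
        return np.array([px(c,u,v,z)[:2] for u,v in q])
    m=ok&(S>120)&(H>100)&(H<130)&(P[...,2]<12)&(P[...,0]<600)&(P[...,0]>200)&(P[...,1]>200)&(P[...,2]>-15)
    q=ray(m,3); print(n,'blue',cv2.minEnclosingCircle(q.astype('float32')))
    m=ok&(S>120)&((H<8)|(H>172))&(P[...,2]<12)&(P[...,0]<600)&(P[...,0]>200)&(P[...,1]<-200)&(P[...,2]>-15)
    q=ray(m,3); print(n,'red',cv2.minEnclosingCircle(q.astype('float32')))
    m=ok&(S<60)&(V>50)&(abs(P[...,2])<12)&(P[...,0]<720)&(P[...,0]>500)&(abs(P[...,1])<200)
    q=ray(m,3); print(n,'mat',cv2.minAreaRect(q.astype('float32')))
E
```

```text
scene0 top [ 497.1 -374.8   69.4] (492.2509765625, -376.9494934082031) 29.11332130432129
scene0 top [463.1 362.5  69.3] (461.19488525390625, 361.3294372558594) 28.89309310913086
side0 top [457.7 357.9  68.3] (455.5852966308594, 358.099853515625) 32.08839797973633
side0 top [ 491.9 -381.1   69. ] (492.012939453125, -381.2271728515625) 27.936059951782227
scene0 blue ((454.8258056640625, 362.2485046386719), 43.366302490234375)
scene0 red ((488.2205505371094, -370.7060852050781), 41.72000503540039)
scene0 mat ((620.6180419921875, 8.67608642578125), (113.11705780029297, 271.3451843261719), 6.609591484069824)
side0 blue ((451.9264221191406, 359.5707702636719), 43.707496643066406)
side0 red ((487.38397216796875, -374.6667785644531), 43.580806732177734)
side0 mat ((620.4671020507812, 7.29437255859375), (112.31322479248047, 272.9635009765625), 6.6603240966796875)
```

Seen so far: red pot about (459,360), blue pot about (492,-379), blue coaster (453,361), red coaster (488,-373), mat centre (620,8) turned 6.6°. First I'll go above the red pot and square the tool with the world axes.

```bash
python3 -m crank '[0,-11.85,32.98,-0.305,1,0,-11.85,32.98,-0.305,1,0,-11.85,32.98,-0.305,1,0,-11.85,32.98,-0.305,1,0,-11.85,32.98,-0.305,1,5,-11.85,32.98,-0.305,1,7,-11.85,32.98,-0.305,1,7,-11.85,32.98,-0.305,1,7,-11.85,32.98,-0.305,1,7,-11.85,32.98,-0.305,1]'
python3 - <<'E'
from h import *
np.set_printoptions(precision=3,suppress=True)
o=robot.get_obs();print(o['eef_pos'],o['eef_rot'],o['joints'])
snap('wrist','w1')
E
```

```text
time_s: 1.15
eef_pos: [459.0, 360.1, 334.3]
eef_rot: [[-0.002, 0.001, 1.0], [-0.0, 1.0, -0.001], [-1.0, -0.0, -0.002]]
wrist_force: [-0.4, 0.2, 1.1]
width: 92.4
[458.999 360.117 334.298] [[-0.002  0.001  1.   ]
 [-0.     1.    -0.001]
 [-1.    -0.    -0.002]] [ 0.577  0.129  1.619  0.     1.395 -0.992]
```

View pics/w1.png

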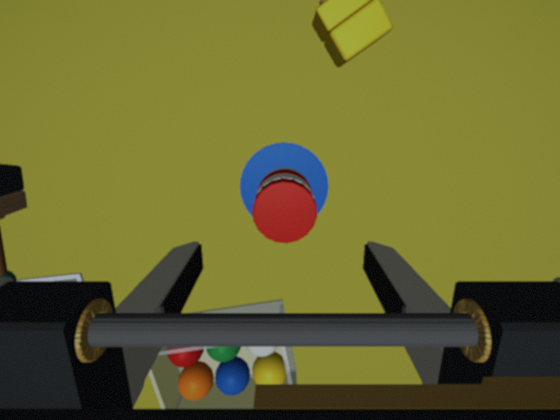

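Wrist view: the red pot's lid is at (285,212), centred between the fingers (columns 200 and 365), with the blue coaster around (284,185). I'll refine both positions from this picture.

```bash
cat >> h.py <<'E'
def wm(n,kind,z,x0=-1e9,x1=1e9,y0=-1e9,y1=1e9,pr=True):
    c=load(n); P=cloud(c); ok=c['d']>0
    hsv=cv2.cvtColor(c['im'],cv2.COLOR_RGB2HSV); H,S,V=[hsv[...,i].astype(int) for i in range(3)]
    if kind=='blue': m=(S>120)&(H>100)&(H<130)
    if kind=='red': m=(S>120)&((H<8)|(H>172))
    if kind=='green': m=(S>60)&(H>60)&(H<98)
    m&=ok&(abs(P[...,2]-z)<14)&(P[...,0]>x0)&(P[...,0]<x1)&(P[...,1]>y0)&(P[...,1]<y1)
    cs,_=cv2.findContours(m.astype('uint8'),cv2.RETR_EXTERNAL,cv2.CHAIN_APPROX_NONE)
    for q in cs:
        if cv2.contourArea(q)>40:
            w=np.array([px(c,u,v,z)[:2] for u,v in q[:,0]]).astype('float32')
            cc,r=cv2.minEnclosingCircle(w); print(n,kind,'circle',np.round(cc,1),round(r,1),'areapx',cv2.contourArea(q))
E
python3 - <<'E'
from h import *
wm('w1','red',69,y0=200,y1=500,x1=560); wm('w1','blue',3,y0=200,y1=500,x1=560)
E
```

```text
w1 red circle [457.  361.7] 26.8 areapx 3002.0
w1 blue circle [452.4 361.8] 44.2 areapx 2674.5
```

```bash
python3 -m crank '[5,0.15,-0.2,0,1,10,0.15,-0.2,0,1,12.7,0.15,-0.2,0,1,12.7,0.15,-0.2,0,1,12.7,0.15,-0.2,0,0,12.7,0.15,-0.2,0,0,12.7,0.15,-0.2,0,0,12.7,0.15,-0.2,0,0,12.7,0.15,-0.2,0,0,12.7,0.15,-0.2,0,0]'
```

```text
time_s: 2.2
eef_pos: [457.4, 361.9, 208.5]
eef_rot: [[0.001, -0.0, 1.0], [0.0, 1.0, 0.0], [-1.0, 0.0, 0.001]]
wrist_force: [-0.6, -1.1, 5.8]
width: 53.7
```

```bash
python3 -m crank '[-3,0,0,0,0,-6,0,0,0,0,-6,-5,0.5,0,0,-6,-10,1,0,0,-6,-14.7,1.3,0,0,-6,-14.7,1.3,0,0,-3,-14.7,1.3,0,0,0.2,-14.7,1.3,0,0,0.2,-14.7,1.3,0,0,0.2,-14.7,1.3,0,0,0.2,-14.7,1.3,0,1,0.2,-14.7,1.3,0,1]'; python3 -c "
from h import *
snap('side','s1')"
```

```text
time_s: 3.4
eef_pos: [470.6, 215.2, 206.9]
eef_rot: [[0.002, -0.0, 1.0], [0.001, 1.0, 0.0], [-1.0, 0.001, 0.002]]
wrist_force: [0.5, -0.5, 0.8]
width: 65.2
```

View pics/s1.png

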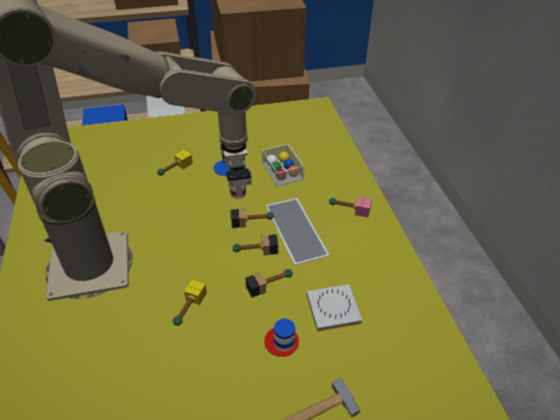

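The red pot is parked upright between the blue coaster and the dabbers (about px (238,190)). Next is the blue pot.

```bash
python3 -m crank '[-5,0,0,0,1,-10,0,0,0,1,-14,-5,0.5,0,1,-14,-10,1,0,1,-14,-15,1.5,0,1,-14,-20,1.9,0,1,-14,-25,1.9,0,1,-14,-30,1.9,0,1,-14,-35,1.9,0,1,-14,-40,1.9,0,1,-14,-45,1.9,0,1,-14,-50,1.9,0,1]' | head -2;python3 -m crank '[0,-5,0,0,1,0,-9.2,0,0,1,0,-9.2,0,0,1,0,-9.2,0,0,1]';  python3 -c "
from h import *
snap('wrist','w2');wm('w2','blue',69,y0=-500,y1=-200); wm('w2','red',3,y0=-500,y1=-200)
print(robot.get_obs()['joints'])"
```

```text
time_s: 4.65
eef_pos: [488.9, -275.0, 346.9]
time_s: 5.05
eef_pos: [488.9, -365.8, 346.0]
eef_rot: [[0.0, 0.002, 1.0], [0.0, 1.0, -0.002], [-1.0, 0.0, 0.0]]
wrist_force: [0.2, 0.8, 0.4]
width: 93.1
w2 blue circle [ 490.7 -377.7] 27.0 areapx 2781.5
w2 red circle [ 486.1 -373. ] 44.0 areapx 2476.0
[-7.24779586e-01  1.90657778e-01  1.52928251e+00  4.38489568e-04
  1.42167646e+00 -2.29523375e+00]
```

View pics/w2.png

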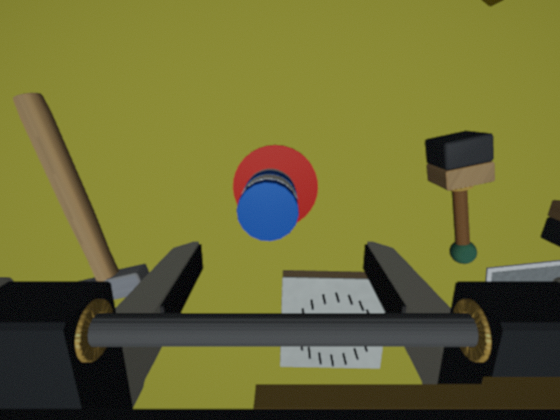

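Wrist view: the blue lid is at (268,211), on the red disc at (275,187). Descend and grip.

```bash
python3 -m crank '[4,-1.2,0.2,0,1,9,-1.2,0.2,0,1,13.8,-1.2,0.2,0,1,13.8,-1.2,0.2,0,1,13.8,-1.2,0.2,0,0,13.8,-1.2,0.2,0,0,13.8,-1.2,0.2,0,0,13.8,-1.2,0.2,0,0,13.8,-1.2,0.2,0,0,13.8,-1.2,0.2,0,0]'
```

```text
time_s: 6.1
eef_pos: [491.6, -377.5, 209.2]
eef_rot: [[0.002, -0.0, 1.0], [-0.002, 1.0, 0.0], [-1.0, -0.002, 0.002]]
wrist_force: [-0.5, -0.9, 6.2]
width: 53.7
```

```bash
python3 -m crank '[-4,0,0,0,0,-8,0,0,0,0,-11,4,0,0,0,-11,8.5,0,0,0,-11,13,-1,0,0,-11,17.5,-1,0,0,-11,22,-2,0,0,-11,26.5,-2,0,0,-11,31,-2,0,0,-11,35.5,-2,0,0,-11,40,-2,0,0,-11,40,-2,0,0]' ; python3 -m crank '[0,4.5,0,0,0,0,9,-0.5,0,0,0,13.5,-1,0,0,0,18,-1.5,0,0,0,22.5,-1.9,0,0,0,27,-1.9,0,0,0,31,-1.9,0,0,0,34,-1.9,0,0,0,34,-1.9,0,0,0,34,-1.9,0,0]'
```

```text
time_s: 7.3
eef_pos: [470.3, 27.7, 317.2]
eef_rot: [[-0.001, -0.005, 1.0], [0.002, 1.0, 0.005], [-1.0, 0.002, -0.001]]
wrist_force: [0.5, -0.7, -3.8]
width: 53.8
time_s: 8.3
eef_pos: [451.9, 363.0, 316.7]
eef_rot: [[-0.001, -0.001, 1.0], [-0.001, 1.0, 0.001], [-1.0, -0.001, -0.001]]
wrist_force: [-0.2, -0.0, -3.6]
width: 53.3
```

```bash
python3 -m crank '[4,0,0,0,0,8,0,0,0,0,10.7,0,0,0,0,10.7,0,0,0,0,10.7,0,0,0,0,10.7,0,0,0,1,10.7,0,0,0,1,10.7,0,0,0,1,10.7,0,0,0,1]'; python3 -m crank '[-4,0,0,0,1,-9,0,0,0,1,-13,0,0,0,1,-13,-5,0,0,1,-13,-10,1,0,1,-13,-14.8,1.9,0,1,-13,-14.8,1.9,0,1,-13,-14.8,1.9,0,1]'; python3 -c "
from h import *
snap('wrist','w3');wm('w3','blue',69,y0=300,y1=500); wm('w3','red',66,y0=100,y1=300,x1=560)"
```

```text
time_s: 9.2
eef_pos: [452.5, 363.4, 212.0]
eef_rot: [[0.002, -0.0, 1.0], [0.001, 1.0, 0.0], [-1.0, 0.001, 0.002]]
wrist_force: [0.6, -0.2, 0.2]
width: 81.2
time_s: 10.0
eef_pos: [471.4, 214.2, 341.2]
eef_rot: [[0.001, 0.002, 1.0], [0.001, 1.0, -0.002], [-1.0, 0.001, 0.001]]
wrist_force: [-0.1, 1.1, 0.0]
width: 93.1
w3 blue circle [454.1 359.8] 29.0 areapx 3336.0
w3 red circle [470.7 215.3] 26.8 areapx 2785.0
```

View pics/w3.png

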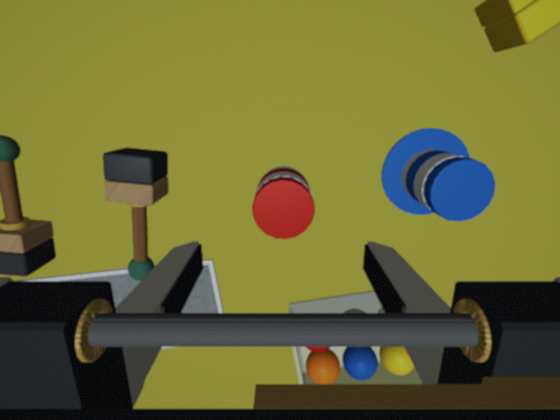

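The blue pot stands on its own coaster (lid (458,188)). The red pot is still parked at (283,207). Grip red.

```bash
python3 -m crank '[5,0.1,0,0,1,9,0.1,0,0,1,13.5,0.1,0,0,1,13.5,0.1,0,0,1,13.5,0.1,0,0,0,13.5,0.1,0,0,0,13.5,0.1,0,0,0,13.5,0.1,0,0,0,13.5,0.1,0,0,0,13.5,0.1,0,0,0]'; python3 -m crank '[-4,0,0,0,0,-8,0,0,0,0,-12,-4,0,0,0,-12,-8.5,0,0,0,-12,-13,0,0,0,-12,-17.5,0,0,0,-12,-22,0,0,0,-12,-26.5,0.5,0,0,-12,-31,1,0,0,-12,-35.5,1.5,0,0,-12,-40,1.5,0,0,-12,-40,1.5,0,0]'
```

```text
time_s: 11.05
eef_pos: [471.6, 216.0, 206.9]
eef_rot: [[0.002, -0.0, 1.0], [0.0, 1.0, 0.0], [-1.0, 0.0, 0.002]]
wrist_force: [-0.8, -2.5, 7.5]
width: 53.4
time_s: 12.25
eef_pos: [485.5, -188.6, 325.5]
eef_rot: [[-0.001, 0.005, 1.0], [-0.002, 1.0, -0.005], [-1.0, -0.002, -0.001]]
wrist_force: [-0.1, 0.7, -2.6]
width: 53.5
```

```bash
python3 -m crank '[0,-4.5,0,0,0,0,-9,0,0,0,0,-13.5,0,0,0,0,-17,0,0,0,0,-18.5,0,0,0,0,-18.5,0,0,0,0,-18.5,0,0,0,0,-18.5,0,0,0]'
```

```text
time_s: 13.05
eef_pos: [486.5, -367.4, 325.4]
eef_rot: [[-0.0, -0.001, 1.0], [0.001, 1.0, 0.001], [-1.0, 0.001, -0.0]]
wrist_force: [0.4, 0.9, -3.2]
width: 53.6
```

```bash
python3 -m crank '[4,-0.5,0,0,0,8,-0.5,0,0,0,11.5,-0.5,0,0,0,11.5,-0.5,0,0,0,11.5,-0.5,0,0,0,11.5,-0.5,0,0,1,11.5,-0.5,0,0,1,11.5,-0.5,0,0,1,11.5,-0.5,0,0,1]';  python3 -m crank '[-5,0,0,0,1,-10,0,0,0,1,-14,0,0,0,1,-14,4.5,0,0,1,-14,9,-2,0,1,-14,13.5,-4,0,1,-14,18,-6,0,1,-14,20,-8,0,1,-14,20,-8,0,1,-14,20,-8,0,1]'; python3 -c "
from h import *
snap('wrist','w4');wm('w4','red',69,y0=-500,y1=-300); wm('w4','green',22)"
```

```text
time_s: 13.95
eef_pos: [486.5, -374.1, 211.8]
eef_rot: [[0.001, -0.0, 1.0], [-0.001, 1.0, 0.0], [-1.0, -0.001, 0.001]]
wrist_force: [-0.2, 0.2, -0.1]
width: 80.9
time_s: 14.95
eef_pos: [406.3, -173.8, 351.5]
eef_rot: [[0.002, -0.001, 1.0], [-0.001, 1.0, 0.001], [-1.0, -0.001, 0.002]]
wrist_force: [0.6, -0.7, 0.0]
width: 92.9
w4 red circle [ 477.9 -365.9] 28.2 areapx 942.5
w4 green circle [425.4 -47.9] 13.0 areapx 395.5
w4 green circle [ 237.5 -268.6] 10.0 areapx 203.0
```

View pics/w4.png

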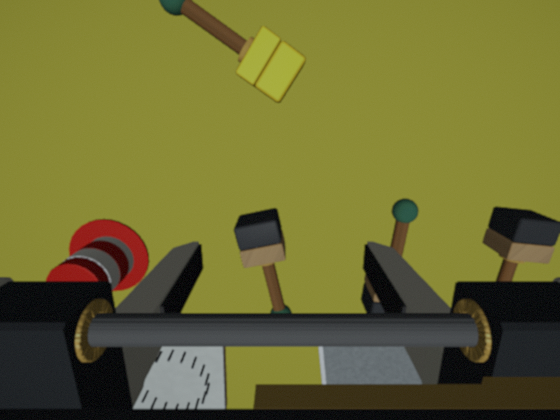

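The red pot stands on the red coaster. Now a centred wrist view of the dabbers.

```bash
python3 -m crank '[-2,4,3,0,1,-4,8,6,0,1,-6,11,9,0,1,-6,11,9,0,1,-6,11,9,0,1,-6,11,9,0,1]'; python3 -c "
from h import *
snap('wrist','w5'); wm('w5','green',22)
a=cv2.imread('pics/w5.png'); cv2.imwrite('pics/w5b.png',cv2.resize(np.clip(a[40:330]*1.5,0,255).astype('uint8'),None,fx=1.42,fy=1.42))"
```

```text
time_s: 15.6
eef_pos: [496.2, -64.8, 409.8]
eef_rot: [[-0.002, 0.0, 1.0], [-0.0, 1.0, -0.0], [-1.0, -0.0, -0.002]]
wrist_force: [-0.9, -0.4, -0.3]
width: 93.2
w5 green circle [763.2  85.8] 15.7 areapx 199.5
w5 green circle [ 551. -176.] 12.3 areapx 223.0
w5 green circle [550.4  65.3] 12.9 areapx 244.5
w5 green circle [424.9 -48. ] 11.5 areapx 307.5
```

View pics/w5b.png

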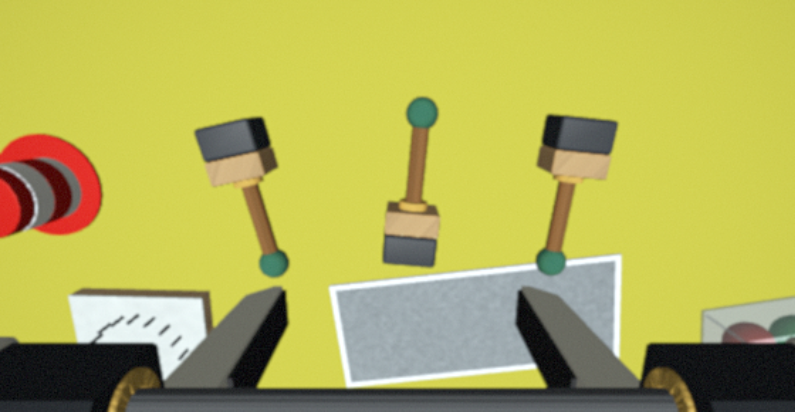

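```bash
python3 -c "
from h import *
c=load('w5')
for n,k,s in [('A',(551,262),(567,181)),('B',(422,113),(413,206)),('C',(273,262),(246,184))]:
    a=px(c,k[0]/1.42,k[1]/1.42+40,22)[:2];b=px(c,s[0]/1.42,s[1]/1.42+40,22)[:2]
    d=(a-b)/np.linalg.norm(a-b); print(n,a.round(1),b.round(1),np.linalg.norm(a-b).round(1),'axis deg',np.degrees(np.arctan2(d[1],d[0])).round(1),'face',(a-122*d).round(1))
"
```

```text
A [550.6  66.3] [479.4  72.8] 71.5 axis deg -5.2 face [429.1  77.4]
B [425.  -47.7] [500.4 -54.4] 75.7 axis deg 174.9 face [546.5 -58.5]
C [ 550.3 -176.3] [ 481.6 -192.9] 70.7 axis deg 13.6 face [ 431.8 -205. ]
```

```bash
python3 -m crank '[4,1,-4,0.09,1,9,1.7,-7.1,0.09,1,14,1.7,-7.1,0.09,1,16,1.7,-7.1,0.09,1,16,1.7,-7.1,0.09,1,16,1.7,-7.1,0.09,1]';python3 -c "
from h import *
snap('wrist','w6'); wm('w6','green',22)
o=robot.get_obs(); print(o['eef_pos'],o['joints'])"
```

```text
time_s: 16.25
eef_pos: [424.8, -47.6, 250.9]
eef_rot: [[-0.001, 0.091, 0.996], [0.0, 0.996, -0.091], [-1.0, 0.0, -0.001]]
wrist_force: [0.5, -0.6, -0.1]
width: 93.1
w6 green circle [ 552.2 -174.3] 17.8 areapx 302.0
w6 green circle [425.4 -48. ] 12.8 areapx 850.5
[425.7873892  -47.68489778 252.38844891] [-2.31275475e-01 -2.18095061e-01  2.11315963e+00 -9.16988621e-05
  1.24490346e+00 -1.71102728e+00]
```

View pics/w6.png

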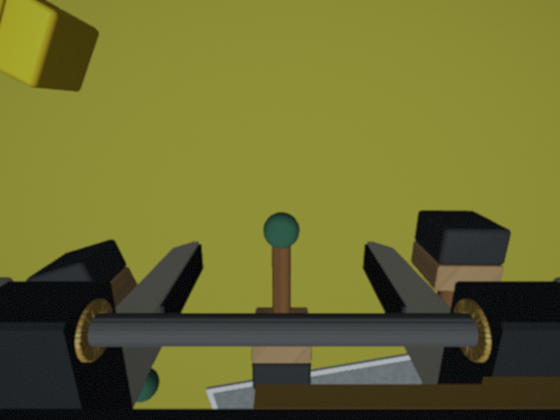

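The knob (281,231) is centred between the fingers and the stem runs straight. Descend and pinch.

```bash
python3 -m crank '[3,0,0,0,1,6.1,0,0,0,1,6.1,0,0,0,1,6.1,0,0,0,0,6.1,0,0,0,0,6.1,0,0,0,0,6.1,0,0,0,0,6.1,0,0,0,0,6.1,0,0,0,0,6.1,0,0,0,0,6.1,0,0,0,0]'
```

```text
time_s: 17.4
eef_pos: [425.1, -46.9, 189.7]
eef_rot: [[-0.0, 0.09, 0.996], [0.0, 0.996, -0.09], [-1.0, -0.0, -0.0]]
wrist_force: [0.4, 0.4, -0.5]
width: 33.6
```

```bash
python3 -m crank '[0,0,0,0,0,0,0,0,0,0,0,0,0,0,0]'; python3 -m crank '[-1,0,0.2,0,0,-2,0,0.5,0,0,-3.0,0,0.95,0,0,-3,0,0.95,0,0]'; python3 -c "
from h import *
snap('side','s7'); snap('scene','s7b')
a=cv2.imread('pics/s7.png')[200:330,180:340]; cv2.imwrite('pics/s7c.png',cv2.resize(a,None,fx=4,fy=4,interpolation=2))
print(robot.get_obs()['moment'])"
```

```text
time_s: 17.7
eef_pos: [425.1, -46.9, 189.6]
eef_rot: [[-0.0, 0.09, 0.996], [0.0, 0.996, -0.09], [-1.0, 0.0, -0.0]]
wrist_force: [-0.3, 1.0, -0.7]
width: 24.2
time_s: 18.1
eef_pos: [436.2, -48.1, 222.2]
eef_rot: [[0.004, 0.09, 0.996], [-0.001, 0.996, -0.09], [-1.0, -0.001, 0.004]]
wrist_force: [0.2, -0.7, -0.7]
width: 24.6
[0.01992014 0.01445432 0.01059866]
```

View pics/s7c.png

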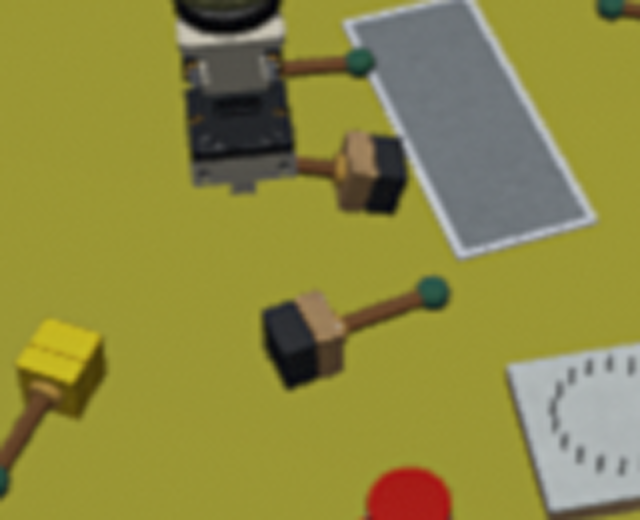

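```bash
python3 -m crank '[-1.4,0,0.9,0,0,-2.7,0,1.8,0,0,-3.8,0,3.0,0,0,-4.9,0,4.15,0,0,-4.9,0,4.15,0,0]'; python3 -c "
from h import *
snap('side','s8'); snap('scene','s8b')
a=cv2.imread('pics/s8.png')[200:330,180:340]; b=cv2.imread('pics/s8b.png')[110:240,200:360]
cv2.imwrite('pics/s8c.png',cv2.resize(np.vstack([a,b]),None,fx=2.3,fy=2.3,interpolation=2))
print(robot.get_obs()['moment'])"
```

```text
time_s: 18.7
eef_pos: [477.2, -51.7, 270.0]
eef_rot: [[0.003, 0.09, 0.996], [-0.001, 0.996, -0.09], [-1.0, -0.0, 0.003]]
wrist_force: [-1.2, -0.8, 1.3]
width: 24.3
[-0.12082727  0.43452742 -0.05079454]
```

View pics/s8c.png

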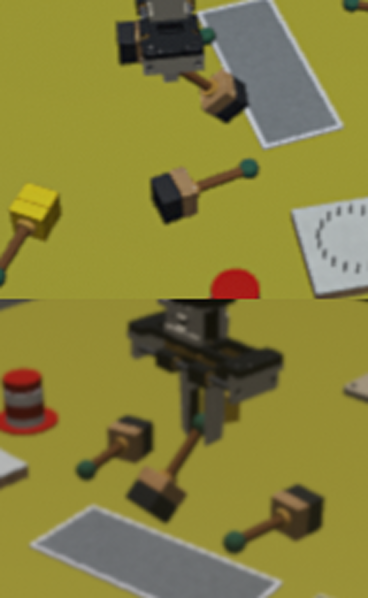

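It swings as intended: about 45° now, with the head's edge on the table (lower half, (150,490)). Finish the arc.

```bash
python3 -m crank '[-0.8,0,1.4,0,0,-1.5,0,2.9,0,0,-1.9,0,4.5,0,0,-2.15,0,6.0,0,0,-2.1,0,7.6,0,0,-2.0,0,9.3,0,0,-2.0,0,9.3,0,0,-2.0,0,9.3,0,0]'; python3 -c "
from h import *
snap('side','s9'); snap('scene','s9b')
a=cv2.imread('pics/s9.png')[200:330,180:340]; b=cv2.imread('pics/s9b.png')[110:240,200:360]
cv2.imwrite('pics/s9c.png',cv2.resize(np.vstack([a,b]),None,fx=2.3,fy=2.3,interpolation=2))
print(robot.get_obs()['moment'])"
```

```text
time_s: 19.6
eef_pos: [567.6, -59.6, 287.3]
eef_rot: [[-0.003, 0.09, 0.996], [0.001, 0.996, -0.09], [-1.0, 0.0, -0.003]]
wrist_force: [-0.1, -0.2, -1.1]
width: 24.8
[0.01118888 0.13006873 0.01921583]
```

View pics/s9c.png

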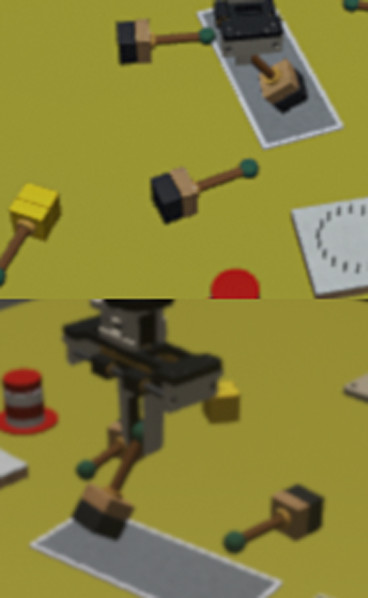

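The head slid forward onto the mat and still leans about 25°. Next I'll press lightly and keep dragging forward so it swings further upright.

```bash
python3 -m crank '[0.2,0,0.8,0,0,0.2,0,1.6,0,0,0.2,0,2.4,0,0,0.2,0,3.2,0,0,0.2,0,3.2,0,0]'; python3 -c "
from h import *
snap('side','s10'); snap('scene','s10b')
a=cv2.imread('pics/s10.png')[180:310,200:360]; b=cv2.imread('pics/s10b.png')[110:240,200:360]
cv2.imwrite('pics/s10c.png',cv2.resize(np.vstack([a,b]),None,fx=2.3,fy=2.3,interpolation=2))
print(robot.get_obs()['moment'])"
```

```text
time_s: 20.2
eef_pos: [601.5, -62.8, 286.9]
eef_rot: [[0.001, 0.09, 0.996], [-0.0, 0.996, -0.09], [-1.0, -0.0, 0.001]]
wrist_force: [-0.8, -0.0, -1.4]
width: 24.5
[0.04219027 0.09840985 0.01876264]
```

View pics/s10c.png

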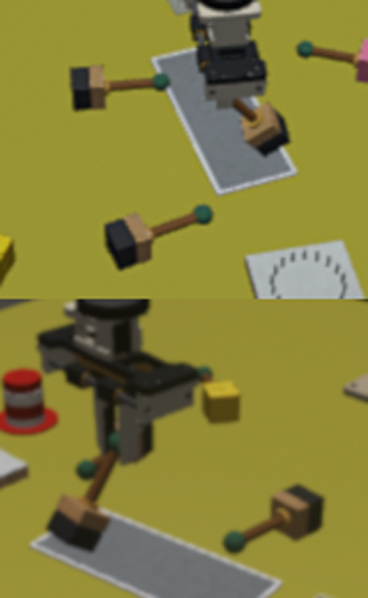

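```bash
cat >> h.py <<'E'
def pts(n,x0,x1,y0,y1,z0=8,z1=140):
    c=load(n);P=cloud(c);m=(c['d']>0)&(P[...,0]>x0)&(P[...,0]<x1)&(P[...,1]>y0)&(P[...,1]<y1)&(P[...,2]>z0)&(P[...,2]<z1)
    return P[m],c['im'][m]
def prof(n,*a):
    q,_=pts(n,*a)
    for z in range(0,130,10):
        s=q[(q[:,2]>=z)&(q[:,2]<z+10)]
        if len(s)>2: print(n,z,len(s),'x',s[:,0].min().round(),s[:,0].max().round(),'y',s[:,1].min().round(),s[:,1].max().round())
E
python3 -c "
from h import *
prof('s10',560,740,-120,-10,6); prof('s10b',560,740,-120,-10,6)"
```

```text
s10 0 97 x 563.0 734.0 y -119.0 -11.0
s10 10 10 x 596.0 668.0 y -99.0 -13.0
s10 20 21 x 643.0 672.0 y -96.0 -87.0
s10 30 47 x 636.0 690.0 y -97.0 -52.0
s10 40 74 x 628.0 687.0 y -99.0 -45.0
s10 50 68 x 631.0 680.0 y -97.0 -52.0
s10 60 99 x 631.0 670.0 y -94.0 -50.0
s10 70 26 x 624.0 664.0 y -93.0 -51.0
s10 80 15 x 616.0 637.0 y -76.0 -66.0
s10 90 14 x 615.0 629.0 y -73.0 -65.0
s10 100 7 x 591.0 617.0 y -88.0 -69.0
s10 110 15 x 589.0 606.0 y -92.0 -78.0
s10 120 10 x 592.0 606.0 y -94.0 -87.0
s10b 0 48 x 574.0 688.0 y -119.0 -11.0
s10b 10 11 x 653.0 669.0 y -55.0 -46.0
s10b 20 34 x 645.0 680.0 y -53.0 -47.0
s10b 30 81 x 638.0 690.0 y -91.0 -46.0
s10b 40 109 x 632.0 688.0 y -95.0 -44.0
s10b 50 107 x 632.0 681.0 y -94.0 -45.0
s10b 60 122 x 634.0 674.0 y -90.0 -47.0
s10b 70 32 x 629.0 667.0 y -88.0 -53.0
s10b 80 31 x 621.0 640.0 y -73.0 -59.0
s10b 90 28 x 616.0 631.0 y -72.0 -58.0
s10b 100 46 x 597.0 622.0 y -87.0 -39.0
s10b 110 58 x 596.0 617.0 y -89.0 -33.0
s10b 120 81 x 594.0 616.0 y -90.0 -35.0
```

The depth profile says it leans about 37° with the head about 10 mm in the air: gravity alone swung it that far. I'll set the head's edge on the mat further back and move the knob along the pivot arc with slight pressure.

```bash
python3 -m crank '[-2,0,-2,0,0,-2,0,-4,0,0,-2,0,-6,0,0,0,0,-6,0,0,0.9,0,-6,0,0,0.9,0,-6,0,0]'; python3 -m crank '[-0.3,0,0.7,0,0,-0.55,0,1.4,0,0,-0.8,0,2.4,0,0,-1.1,0,3.5,0,0,-1.2,0,4.5,0,0,-1.2,0,5.6,0,0,-1.1,0,6.7,0,0,-1.0,0,7.8,0,0,-1.0,0,7.8,0,0]' ; python3 -c "
from h import *
print(robot.get_obs()['moment'])
snap('side','s11'); snap('scene','s11b')
prof('s11b',560,740,-120,-10,6)
a=cv2.imread('pics/s11.png')[180:310,200:360]; b=cv2.imread('pics/s11b.png')[110:240,200:360]
cv2.imwrite('pics/s11c.png',cv2.resize(np.vstack([a,b]),None,fx=2.3,fy=2.3,interpolation=2))
"
```

```text
time_s: 20.9
eef_pos: [540.5, -57.5, 278.4]
eef_rot: [[0.0, 0.09, 0.996], [-0.001, 0.996, -0.09], [-1.0, -0.001, 0.001]]
wrist_force: [-1.8, -1.2, 2.0]
width: 24.0
time_s: 21.8
eef_pos: [619.4, -64.3, 287.1]
eef_rot: [[-0.0, 0.09, 0.996], [0.0, 0.996, -0.09], [-1.0, 0.0, -0.0]]
wrist_force: [0.7, 0.7, -1.2]
width: 23.6
[0.12181252 0.03678198 0.01872772]
s11b 0 46 x 583.0 688.0 y -118.0 -13.0
s11b 10 20 x 641.0 668.0 y -52.0 -46.0
s11b 20 81 x 635.0 682.0 y -93.0 -44.0
s11b 30 91 x 631.0 679.0 y -91.0 -44.0
s11b 40 109 x 625.0 676.0 y -90.0 -44.0
s11b 50 104 x 627.0 670.0 y -92.0 -46.0
s11b 60 74 x 633.0 666.0 y -91.0 -46.0
s11b 70 21 x 631.0 642.0 y -74.0 -60.0
s11b 80 25 x 623.0 640.0 y -70.0 -56.0
s11b 90 23 x 619.0 633.0 y -69.0 -56.0
s11b 100 41 x 616.0 631.0 y -92.0 -44.0
s11b 110 66 x 612.0 632.0 y -93.0 -36.0
s11b 120 68 x 610.0 634.0 y -94.0 -34.0
```

View pics/s11c.png

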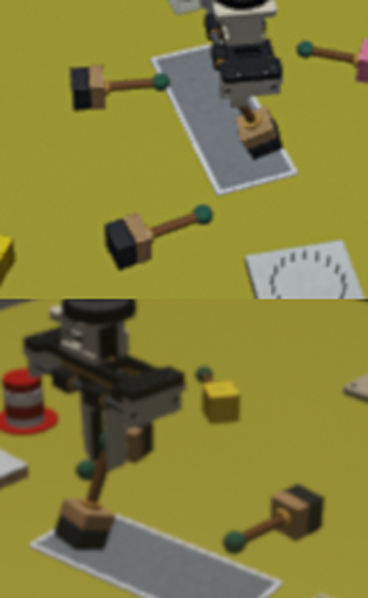

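Now it leans only about 18–20°. I'll lift it, shift it to the middle slot and finish the swing there with some pressure.

```bash
python3 -m crank '[-2,0,-1,0,0,-2,3,-3,0,0,-2,6.85,-4.57,0,0,-2,6.85,-4.57,0,0,0,6.85,-4.57,0,0,0.1,6.85,-4.57,0,0,0.1,6.85,-4.57,0,0]'; python3 -m crank '[0,0,1,0,0,0,0,2,0,0,0,0,3,0,0,0.1,0,4.0,0,0,0.1,0,4.0,0,0]' ; python3 -c "
from h import *
print(robot.get_obs()['moment'])
snap('side','s12'); snap('scene','s12b')
prof('s12b',570,740,-40,50,6)
a=cv2.imread('pics/s12.png')[180:310,200:360]; b=cv2.imread('pics/s12b.png')[110:240,200:360]
cv2.imwrite('pics/s12c.png',cv2.resize(np.vstack([a,b]),None,fx=2.3,fy=2.3,interpolation=2))
"
```

```text
time_s: 22.6
eef_pos: [578.6, 7.9, 286.4]
eef_rot: [[-0.001, 0.09, 0.996], [-0.0, 0.996, -0.09], [-1.0, -0.0, -0.001]]
wrist_force: [-0.6, 0.7, -1.2]
width: 22.3
time_s: 23.1
eef_pos: [620.2, 4.1, 285.6]
eef_rot: [[0.001, 0.09, 0.996], [-0.0, 0.996, -0.09], [-1.0, -0.0, 0.001]]
wrist_force: [0.2, 0.1, 0.9]
width: 0.3
[ 0.02081474 -0.03419006  0.02594698]
s12b 0 48 x 571.0 676.0 y -39.0 49.0
s12b 10 77 x 591.0 637.0 y -16.0 33.0
s12b 20 86 x 591.0 635.0 y -17.0 30.0
s12b 30 80 x 590.0 636.0 y -17.0 31.0
s12b 40 100 x 586.0 635.0 y -15.0 30.0
s12b 50 128 x 592.0 632.0 y -16.0 30.0
s12b 60 16 x 606.0 617.0 y 5.0 17.0
s12b 70 21 x 601.0 614.0 y 4.0 16.0
s12b 80 24 x 602.0 611.0 y 2.0 16.0
s12b 90 17 x 595.0 628.0 y -2.0 15.0
s12b 100 35 x 598.0 630.0 y -10.0 18.0
s12b 110 57 x 597.0 632.0 y -9.0 21.0
s12b 120 69 x 593.0 632.0 y -11.0 20.0
```

View pics/s12c.png

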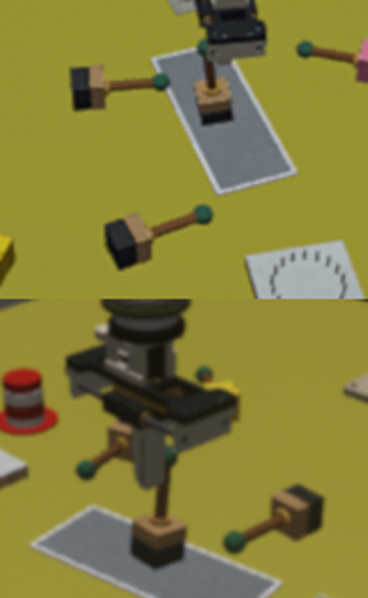

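The knob slipped out, but the dabber dropped onto its foam face and stands on the mat. I'll back the closed fingers off and up, then look.

```bash
python3 -m crank '[0,0,0.7,0,0,-3,0,1,0,0,-8,0,1,0,0,-12,0,1,0,0.3,-12,0,1,0,1,-12,0,1,0,1,-12,0,1,0,1]' ; python3 -c "
from h import *
snap('side','s13'); snap('scene','s13b')
prof('s13b',570,740,-40,50,6); prof('s13',570,740,-40,50,6)
a=cv2.imread('pics/s13.png')[180:310,200:360]; b=cv2.imread('pics/s13b.png')[110:240,200:360]
cv2.imwrite('pics/s13c.png',cv2.resize(np.vstack([a,b]),None,fx=2.3,fy=2.3,interpolation=2))
"
```

```text
time_s: 23.9
eef_pos: [628.5, 3.6, 404.2]
eef_rot: [[-0.002, 0.09, 0.996], [0.0, 0.996, -0.09], [-1.0, -0.0, -0.002]]
wrist_force: [-0.6, 0.3, -0.9]
width: 28.1
s13b 0 61 x 573.0 680.0 y -31.0 49.0
s13b 10 72 x 597.0 638.0 y -14.0 30.0
s13b 20 87 x 595.0 639.0 y -17.0 31.0
s13b 30 70 x 592.0 638.0 y -18.0 31.0
s13b 40 160 x 591.0 638.0 y -18.0 31.0
s13b 50 59 x 595.0 636.0 y -12.0 28.0
s13b 60 19 x 611.0 621.0 y 5.0 14.0
s13b 70 18 x 611.0 620.0 y 0.0 13.0
s13b 80 21 x 611.0 623.0 y 1.0 14.0
s13b 90 21 x 612.0 620.0 y 1.0 14.0
s13b 100 20 x 608.0 620.0 y 2.0 13.0
s13b 110 16 x 610.0 623.0 y 5.0 15.0
s13b 120 37 x 609.0 629.0 y -0.0 19.0
s13 0 76 x 571.0 739.0 y -39.0 50.0
s13 10 33 x 590.0 669.0 y -21.0 10.0
s13 20 43 x 589.0 632.0 y -20.0 19.0
s13 30 34 x 589.0 632.0 y -22.0 11.0
s13 40 112 x 589.0 635.0 y -21.0 29.0
s13 50 43 x 592.0 632.0 y -21.0 21.0
s13 60 11 x 607.0 616.0 y -4.0 6.0
s13 70 10 x 607.0 616.0 y -3.0 6.0
s13 80 8 x 606.0 615.0 y -3.0 7.0
s13 90 13 x 605.0 620.0 y -2.0 8.0
s13 100 13 x 606.0 619.0 y -5.0 6.0
s13 110 6 x 603.0 617.0 y -3.0 4.0
s13 120 27 x 599.0 624.0 y -8.0 12.0
```

View pics/s13c.png

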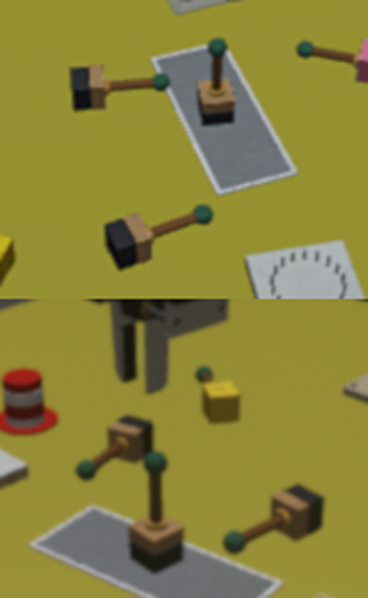

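Dabber B stands upright at about (614,6), well inside the mat. Next is dabber A, with its knob at (550,65).

```bash
python3 -m crank '[0,2.5,-4,0,1,0,5.47,-8.33,0,1,4,5.47,-8.33,0,1,9,5.47,-8.33,0,1,14,5.47,-8.33,0,1,15.4,5.47,-8.33,0,1,15.4,5.47,-8.33,0,1,15.4,5.47,-8.33,0,1]';python3 -c "
from h import *
snap('wrist','w14'); wm('w14','green',22)
o=robot.get_obs(); print(o['eef_pos'])"
```

```text
time_s: 24.8
eef_pos: [551.6, 65.5, 253.4]
eef_rot: [[0.001, 0.09, 0.996], [0.0, 0.996, -0.09], [-1.0, 0.0, 0.001]]
wrist_force: [-0.0, -0.8, 0.4]
width: 92.7
w14 green circle [549.7  65.7] 12.7 areapx 780.0
[552.13991831  65.46293901 254.51611768]
```

View pics/w14.png

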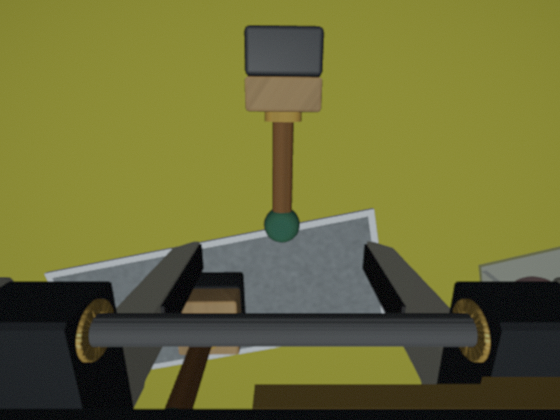

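The knob (282,225) is centred and the stem straight. Descend, pinch, lift straight up.

```bash
python3 -m crank '[3,0,-0.2,0,1,6.4,0,-0.2,0,1,6.4,0,-0.2,0,1,6.4,0,-0.2,0,0,6.4,0,-0.2,0,0,6.4,0,-0.2,0,0,6.4,0,-0.2,0,0,6.4,0,-0.2,0,0,6.4,0,-0.2,0,0,6.4,0,-0.2,0,0,6.4,0,-0.2,0,0,6.4,0,-0.2,0,0]'; python3 -m crank '[0,0,0,0,0,0,0,0,0,0,-2,0,0,0,0,-4,0,0,0,0,-6,0,0,0,0,-8,0,0,0,0,-10,0,0,0,0,-13,0,0,0,0,-14.5,0,0,0,0,-14.5,0,0,0,0]' ; python3 -c "
from h import *
snap('side','s15'); snap('scene','s15b')
prof('s15b',410,580,20,130,6)
a=cv2.imread('pics/s15.png')[160:290,180:340]; b=cv2.imread('pics/s15b.png')[110:240,240:400]
cv2.imwrite('pics/s15c.png',cv2.resize(np.vstack([a,b]),None,fx=2.3,fy=2.3,interpolation=2))
"
```

```text
time_s: 26.05
eef_pos: [549.6, 66.3, 189.2]
eef_rot: [[0.003, 0.089, 0.996], [0.001, 0.996, -0.089], [-1.0, 0.001, 0.003]]
wrist_force: [0.2, 3.4, 5.9]
width: 25.5
time_s: 27.05
eef_pos: [549.6, 65.7, 335.4]
eef_rot: [[0.005, 0.09, 0.996], [-0.0, 0.996, -0.09], [-1.0, 0.0, 0.005]]
wrist_force: [1.1, -0.4, -1.2]
width: 23.9
s15b 0 23 x 558.0 579.0 y 29.0 122.0
s15b 50 43 x 499.0 528.0 y 50.0 91.0
s15b 60 66 x 487.0 533.0 y 46.0 93.0
s15b 70 72 x 490.0 539.0 y 47.0 93.0
s15b 80 98 x 490.0 541.0 y 45.0 94.0
s15b 90 108 x 498.0 539.0 y 45.0 93.0
s15b 100 71 x 496.0 532.0 y 48.0 91.0
s15b 110 20 x 523.0 536.0 y 63.0 74.0
s15b 120 15 x 529.0 540.0 y 64.0 74.0
```

View pics/s15c.png

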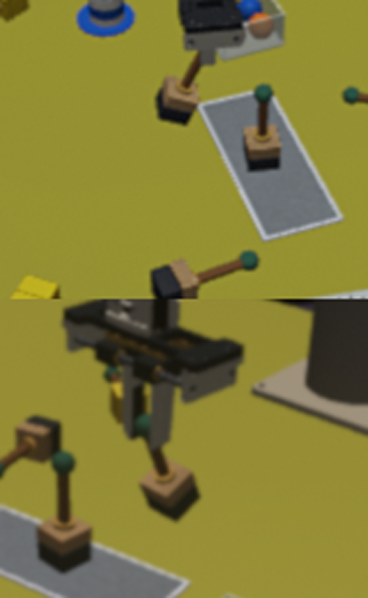

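Lifted clear, it swung to about 22° by itself. I'll carry it to the mat slot at y≈97, lightly press the head's edge down and follow the arc.

```bash
python3 -m crank '[0,3.7,2,0,0,0,3.7,5,0,0,0,3.7,8,0,0,0,3.7,10.65,0,0,0,3.7,10.65,0,0,2,3.7,10.65,0,0,4,3.7,10.65,0,0,4.6,3.7,10.65,0,0,4.6,3.7,10.65,0,0]'; python3 -m crank '[0,0,-0.7,0,0,-0.1,0,-1.4,0,0,-0.2,0,-2.1,0,0,-0.2,0,-2.8,0,0,-0.2,0,-3.5,0,0,-0.2,0,-3.5,0,0]' ; python3 -c "
from h import *
snap('side','s16'); snap('scene','s16b')
prof('s16b',550,720,50,150,6)
a=cv2.imread('pics/s16.png')[160:290,200:360]; b=cv2.imread('pics/s16b.png')[150:280,200:360]
cv2.imwrite('pics/s16c.png',cv2.resize(np.vstack([a,b]),None,fx=2.3,fy=2.3,interpolation=2))
"
```

```text
time_s: 28.05
eef_pos: [658.0, 93.2, 286.5]
eef_rot: [[0.001, 0.09, 0.996], [0.0, 0.996, -0.09], [-1.0, 0.001, 0.001]]
wrist_force: [0.1, 2.2, 5.7]
width: 24.6
time_s: 28.65
eef_pos: [622.1, 96.2, 287.9]
eef_rot: [[-0.002, 0.089, 0.996], [-0.0, 0.996, -0.089], [-1.0, -0.0, -0.002]]
wrist_force: [1.1, 0.3, -0.2]
width: 24.3
s16b 0 66 x 558.0 673.0 y 51.0 145.0
s16b 10 72 x 599.0 641.0 y 74.0 123.0
s16b 20 86 x 599.0 642.0 y 75.0 123.0
s16b 30 87 x 600.0 642.0 y 75.0 125.0
s16b 40 134 x 598.0 643.0 y 74.0 122.0
s16b 50 113 x 597.0 641.0 y 78.0 120.0
s16b 60 23 x 616.0 628.0 y 95.0 106.0
s16b 70 21 x 616.0 629.0 y 95.0 104.0
s16b 80 21 x 616.0 628.0 y 94.0 104.0
s16b 90 18 x 621.0 630.0 y 92.0 105.0
s16b 100 40 x 618.0 635.0 y 71.0 120.0
s16b 110 65 x 616.0 637.0 y 68.0 124.0
s16b 120 72 x 618.0 637.0 y 69.0 125.0
```

View pics/s16c.png

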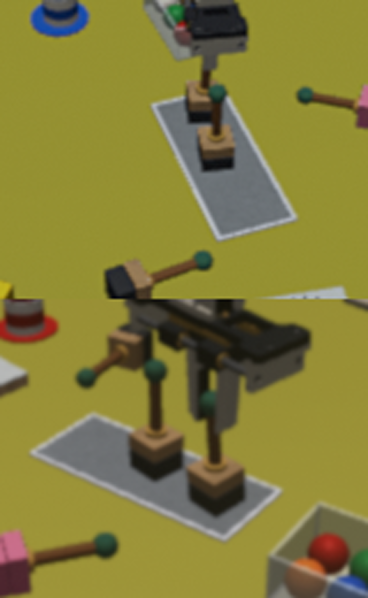

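Upright on its face at about (620,98). Release, rise and head for dabber C.

```bash
python3 -m crank '[0,0,0,0,0.5,0,0,0,0,0.5,0,0,0,0,0.5,0,0,0,0,0.5,-3,0,0,0,0.5,-7,0,0,0,0.5,-11,0,0,0,0.5,-13,0,0,0,1,-13,-4,-2,0,1,-13,-8,-4,0,1,-13,-8,-4,0,1]'; python3 -c "
from h import *
o=robot.get_obs();print(o['eef_pos'])
snap('side','s17'); snap('scene','s17b')
prof('s17b',550,720,50,150,50)
b=cv2.imread('pics/s17b.png')[110:280,150:390]
cv2.imwrite('pics/s17c.png',cv2.resize(b,None,fx=2.5,fy=2.5,interpolation=2))
"
```

```text
time_s: 29.85
eef_pos: [574.5, 16.7, 418.7]
eef_rot: [[-0.001, 0.093, 0.996], [-0.002, 0.996, -0.093], [-1.0, -0.002, -0.001]]
wrist_force: [1.1, -0.4, 0.4]
width: 74.4
[574.53023599  16.70070218 418.69613241]
s17b 50 62 x 600.0 640.0 y 82.0 117.0
s17b 60 20 x 612.0 626.0 y 97.0 107.0
s17b 70 23 x 613.0 625.0 y 98.0 107.0
s17b 80 21 x 613.0 624.0 y 98.0 107.0
s17b 90 23 x 613.0 625.0 y 96.0 107.0
s17b 100 17 x 615.0 623.0 y 96.0 108.0
s17b 110 18 x 616.0 625.0 y 97.0 109.0
s17b 120 39 x 608.0 631.0 y 89.0 112.0
```

View pics/s17c.png

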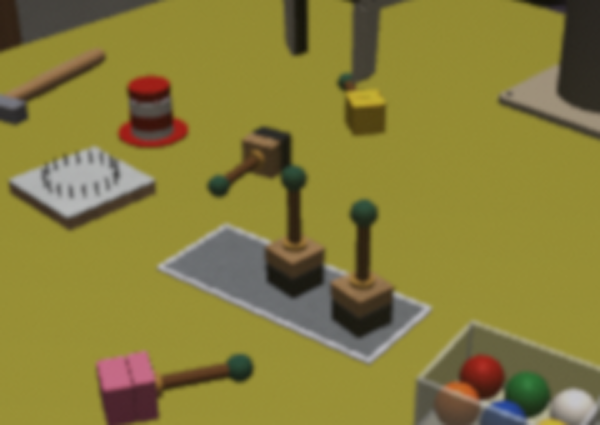

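Both stand upright at (294,265) and (362,305) in the crop, and the red pot is on the red coaster. Now dabber C, with half-open jaws to stay clear of the nail board.

```bash
python3 -m crank '[0,-4.5,0,-0.1,0.7,0,-9,0,-0.2,0.7,0,-13.5,0,-0.33,0.7,0,-18,-0.55,-0.33,0.7,2,-19.4,-0.55,-0.33,0.7,7,-19.4,-0.55,-0.33,0.7,12,-19.4,-0.55,-0.33,0.7,16,-19.4,-0.55,-0.33,0.7,16,-19.4,-0.55,-0.33,0.7,16,-19.4,-0.55,-0.33,0.7]';python3 -c "
from h import *
snap('wrist','w18'); wm('w18','green',22)
o=robot.get_obs(); print(o['eef_pos'],o['joints'])"
```

```text
time_s: 30.95
eef_pos: [553.9, -172.1, 259.0]
eef_rot: [[-0.001, -0.239, 0.971], [0.001, 0.971, 0.239], [-1.0, 0.001, -0.001]]
wrist_force: [0.8, -0.1, 0.8]
width: 65.0
w18 green circle [ 551.3 -175.5] 12.4 areapx 719.0
[ 554.74983462 -172.54109337  260.99818753] [-3.89826436e-01  1.91523745e-01  1.69047976e+00  1.32952079e-04
  1.25705285e+00 -2.20168325e+00]
```

View pics/w18.png

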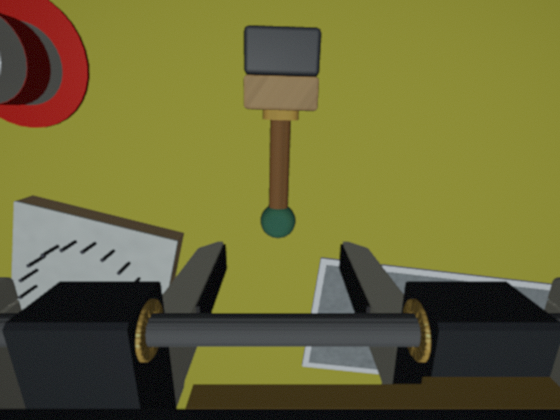

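```bash
python3 -m crank '[3,-0.24,-0.4,0,0.7,7,-0.24,-0.4,0,0.7,7,-0.24,-0.4,0,0.7,7,-0.24,-0.4,0,0,7,-0.24,-0.4,0,0,7,-0.24,-0.4,0,0,7,-0.24,-0.4,0,0,7,-0.24,-0.4,0,0,7,-0.24,-0.4,0,0,7,-0.24,-0.4,0,0,7,-0.24,-0.4,0,0]'; python3 -m crank '[0,0,0,0,0,0,0,0,0,0,-2,0,0,0,0,-4,0,0,0,0,-6,0,0,0,0,-8,0,0,0,0,-10,0,0,0,0,-13,0,0,0,0,-14.5,0,0,0,0,-14.5,0,0,0,0]' ; python3 -c "
from h import *
snap('side','s19'); snap('scene','s19b')
prof('s19b',410,580,-250,-120,6)
a=cv2.imread('pics/s19.png')[190:320,200:360]; b=cv2.imread('pics/s19b.png')[110:240,190:350]
cv2.imwrite('pics/s19c.png',cv2.resize(np.vstack([a,b]),None,fx=2.3,fy=2.3,interpolation=2))
"
```

```text
time_s: 32.1
eef_pos: [550.3, -176.0, 188.9]
eef_rot: [[0.001, -0.238, 0.971], [-0.0, 0.971, 0.238], [-1.0, -0.0, 0.001]]
wrist_force: [1.7, 0.1, 1.2]
width: 24.8
time_s: 33.1
eef_pos: [550.8, -176.3, 336.2]
eef_rot: [[0.004, -0.238, 0.971], [-0.002, 0.971, 0.238], [-1.0, -0.003, 0.003]]
wrist_force: [0.7, 0.3, -1.6]
width: 24.4
s19b 50 34 x 495.0 531.0 y -196.0 -159.0
s19b 60 58 x 483.0 536.0 y -198.0 -157.0
s19b 70 55 x 484.0 541.0 y -199.0 -157.0
s19b 80 73 x 489.0 546.0 y -202.0 -155.0
s19b 90 91 x 491.0 538.0 y -205.0 -159.0
s19b 100 59 x 497.0 535.0 y -196.0 -162.0
s19b 110 14 x 524.0 539.0 y -184.0 -171.0
s19b 120 14 x 530.0 543.0 y -180.0 -172.0
```

View pics/s19c.png

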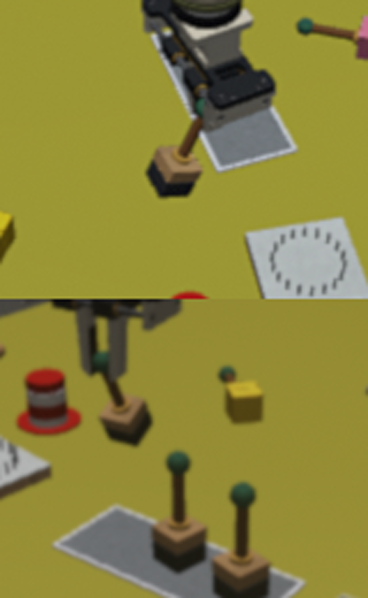

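```bash
python3 -m crank '[0,2,3.6,0,0,0,4,7.2,0,0,0,6,10.8,0,0,0,7.36,13.77,0,0,0,7.36,13.77,0,0,2,7.36,13.77,0,0,4,7.36,13.77,0,0,4.7,7.36,13.77,0,0,4.7,7.36,13.77,0,0]'; python3 -m crank '[0,0,-0.7,0,0,-0.1,0,-1.4,0,0,-0.2,0,-2.1,0,0,-0.2,0,-2.8,0,0,-0.2,0,-3.5,0,0,-0.2,0,-3.5,0,0]' ; python3 -c "
from h import *
snap('side','s20'); snap('scene','s20b')
prof('s20b',570,720,-130,-30,6)
a=cv2.imread('pics/s20.png')[190:320,200:360]; b=cv2.imread('pics/s20b.png')[130:260,190:350]
cv2.imwrite('pics/s20c.png',cv2.resize(np.vstack([a,b]),None,fx=2.3,fy=2.3,interpolation=2))
"
```

```text
time_s: 34.1
eef_pos: [666.5, -71.9, 286.7]
eef_rot: [[0.001, -0.238, 0.971], [0.0, 0.971, 0.238], [-1.0, -0.0, 0.001]]
wrist_force: [0.0, 1.9, 7.4]
width: 24.3
time_s: 34.7
eef_pos: [631.2, -80.4, 287.8]
eef_rot: [[-0.002, -0.237, 0.971], [0.0, 0.971, 0.237], [-1.0, 0.001, -0.002]]
wrist_force: [0.5, 0.2, 1.3]
width: 24.4
s20b 0 57 x 601.0 690.0 y -114.0 -31.0
s20b 10 68 x 607.0 654.0 y -95.0 -53.0
s20b 20 77 x 604.0 655.0 y -95.0 -51.0
s20b 30 71 x 604.0 657.0 y -98.0 -52.0
s20b 40 109 x 605.0 657.0 y -103.0 -52.0
s20b 50 98 x 606.0 650.0 y -99.0 -54.0
s20b 60 19 x 624.0 639.0 y -85.0 -71.0
s20b 70 17 x 630.0 640.0 y -81.0 -72.0
s20b 80 21 x 628.0 640.0 y -84.0 -72.0
s20b 90 17 x 627.0 640.0 y -81.0 -70.0
s20b 100 39 x 631.0 647.0 y -101.0 -58.0
s20b 110 61 x 619.0 648.0 y -105.0 -53.0
s20b 120 73 x 618.0 648.0 y -107.0 -51.0
```

View pics/s20c.png

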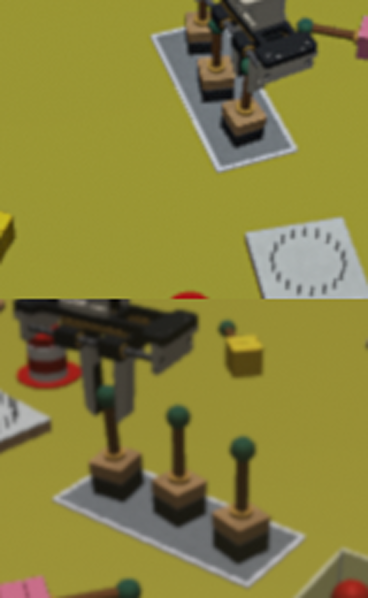

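All three are on the mat. Release, rise straight up, retreat for a final check.

```bash
python3 -m crank '[0,0,0,0,0.5,0,0,0,0,0.5,0,0,0,0,0.5,0,0,0,0,0.5,-3,0,0,0,0.5,-7,0,0,0,0.5,-11,0,0,0,0.5,-15,0,0,0,0.5,-16,-4,-4,0,0.5,-16,-8,-8,0,0.5,-16,-12,-12,0,0.5,-16,-14,-16,0,0.5]'; python3 -m crank '[0,-4,-4,0,0.5,0,-8,-7,0,0.5,0,-8,-7,0,0.5,0,-8,-7,0,0.5]'; python3 -c "
from h import *
snap('side','s21'); snap('scene','s21b')
for n in ['s21','s21b']:
    pots(n)
    for nm,y0,y1 in [('C',-120,-40),('B',-40,45),('A',55,140)]:
        k,_=pts(n,560,700,y0,y1,112,150); st,_=pts(n,560,700,y0,y1,62,75); print(n,nm,'knob',k.mean(0).round(),'stem',st.mean(0).round())
"
```

```text
time_s: 36.0
eef_pos: [519.4, -245.3, 448.8]
eef_rot: [[0.001, -0.238, 0.971], [-0.001, 0.971, 0.238], [-1.0, -0.001, 0.0]]
wrist_force: [-0.3, 0.2, 0.2]
width: 46.2
time_s: 36.4
eef_pos: [470.5, -339.3, 448.6]
eef_rot: [[-0.0, -0.235, 0.972], [0.0, 0.972, 0.235], [-1.0, 0.0, -0.0]]
wrist_force: [0.1, 0.0, 0.1]
width: 46.6
s21 top [ 487.8307113  -374.28253432   68.84071707] (486.90936279296875, -373.47705078125) 28.300495147705078
s21 C knob [625. -83. 130.] stem [625. -81.  68.]
s21 B knob [612.  -0. 130.] stem [615.   0.  70.]
s21 A knob [nan nan nan] stem [nan nan nan]
s21b top [ 492.48345108 -368.34641835   69.40840672] (489.6152038574219, -369.83099365234375) 28.267993927001953
s21b top [619.51350906 103.21208114  69.49378366] (617.944091796875, 102.1121597290039) 6.950933933258057
s21b top [460.21918108 364.18908804  69.25421787] (457.78619384765625, 363.7729187011719) 29.80847930908203
s21b C knob [632. -72. 129.] stem [631. -73.  69.]
s21b B knob [619.  11. 129.] stem [617.  10.  69.]
s21b A knob [621. 104. 129.] stem [620. 103.  68.]<string>:7: RuntimeWarning: Mean of empty slice.
  ret = um.true_divide(
```

View pics/s21.png

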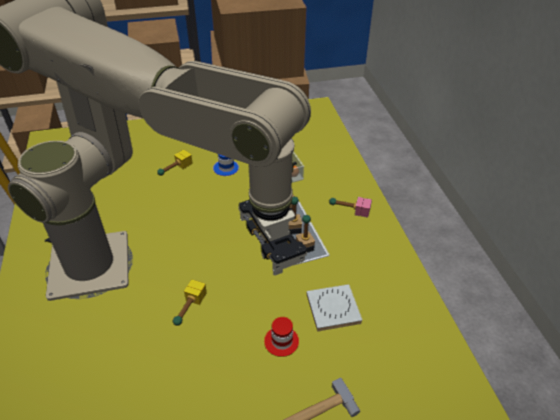

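View pics/s21b.png

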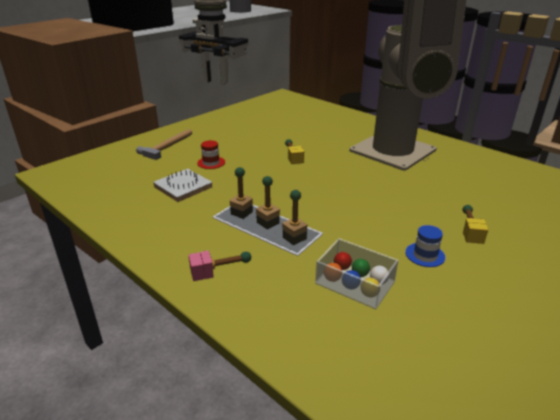

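Final views: all three dabbers stand upright on the mat (scene (241,205), (268,213), (295,228)). The red pot is on the red coaster (210,153), the blue pot on the blue coaster (428,243), the board and box have not moved, and the robot is clear. Handing in.

```bash
python3 -c "
from rig import robot
print(robot.job_done())"
```

```text
the job is handed in; nothing more can be done
None
```

I swapped the two paint pots and stood all three foam dabbers upright on the mat. I then let go of everything and handed the job in at about 36 s. Only three dabbers were present; I left the yellow and pink lookalikes alone.

- **Pots:** the last checks put each pot's centre within about 7 mm of its own coaster's centre (limit 20 mm). I parked the red pot on the table for a moment to make the swap.
- **Dabbers:** they stand at roughly (629,-77), (616,5) and (620,100) mm, each well inside the mat's edges. In the scene view, knob and stem line up to within about 2° of vertical.
- **Bystanders:** the nail board and bead box look unmoved in the pictures; I did not measure them at the end.

**Problems and disagreements:**
- The first dabber lagged in the swing. Its knob slipped out of the fingers when it was nearly upright, and it settled onto its foam face by itself.
- The scene and side cameras disagree by about 10 mm, since each sees only the near side of things.
- In the last side picture the arm hid the dabber at y≈100. I confirmed that one in the scene view only.

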